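# Clamp the temperature logger in the bath's collet

### The arm

A 7-joint arm with a two-finger parallel gripper is mounted at the origin on the work surface. World frame = base frame: x ahead of the robot, y to its left, z up, the work surface at z = 0. Lengths are in m, angles in rad, forces in N, time in s.
With the tool pointing down it reaches from about 0.4 to 0.85 m from the base axis. Payload 10.4 kg.
Tool frame: the origin (TCP) lies on the centre line of the jaws, within the pads' length; the fingertips stand r.finger_overhang ahead of it and the grasp point (between the pads) lies 5 mm behind it (r.finger_overhang is the distance from the TCP to the fingertips, in m); z points along the fingers, y is the line along which they close (so a half turn about z gives the same grasp; the last joint's range is limited). The gripper opens to 87 mm and grips with 3 to 60 N. Pads are 19 mm wide; open, the fingers measure 117 mm over their backs; the gripper's body (75 mm by 190 mm) begins 51 mm behind the grasp point.
Start: joints at [-1.124, 0.332, -0.065, 1.46, 0.022, 1.35, -0.088], TCP at [0.283, 0.557, 0.237] pointing down, gripper open.
Joint ranges: [-2.6, 2.6], [-0.5, 2.12], [-1.47, 1.34], [0.16, 2.42], [-1.27, 4.41], [0.06, 2.06], [-2.6, 2.6]. Speed limits (rad/s): [2.22, 2.22, 2.79, 2.79, 3.14, 3.14, 3.14].

### API

Orientations are given as a unit quaternion [x, y, z, w].
In Python, from bench import read_state, viewer, r gives the robot as it stands.
- The arm moves only by the tool carry_out, never from a script. Its argument "moves" is a list of rows, each a list of 6 numbers: the shift along the tool's x, y, z in units of 40 mm (1.0 is 40 mm), then the turn, a rotation vector about the tool's x, y, z in units of 8 degrees (1.0 is 8 degrees). A call has 1 to 20 rows; each row shifts and turns the commanded pose from where the row before left it, along the tool's axes as they then stand; what a row does not reach is not made up. A row lasts 1/8 s, in which the tool goes at most 62.5 mm and 10.7 degrees, less where a joint would pass 70% of its speed; a pose out of reach is approached as far as the arm can. A call is refused whole if a number of a shift passes 1 or a number of a turn 1, either way. A call with a gripper value outside its range is refused whole. "fingers" is the finger opening in mm, from 0 to 87, set as the call begins (left out, the last holds). The fingers move at their own pace and stop on an object; "force" is the grip in N (left out, the last holds). Time passes only in rows, so rows that do not move let the fingers close. It gives the time, the measured TCP pose, the force, the opening and the grip force at its end, in the units of the state.
- read_state(): the state, without advancing time (a new reading comes with each control period).
- viewer.camera(name): name is "scene" or "top" or "wrist"; returns a dict with "pixels" (480x640x3 uint8, red, green, blue), "range_z" (480x640 float32, m along the optical axis (not along the pixel's ray), 0 where there is no reading), "fx", "fy", "cx", "cy" (pixels), "k1" (the pictures are not rectified: a ray, as slopes to the right and down, at radius r is drawn at 1 + k1 r^2 times it, then the intrinsics apply), "xyz" and "orientation" of the camera in the world. Camera axes: x right, y down, z forward; pixel columns grow to the right and rows downward; lengths in m; the calibration is good to about 2 mm. A picture is of the moment at which its call begins.
- r.close_job(): hands the job in; it is judged then, once.
The state is a dict: "time": time; "joint_positions": joint angles; "joint_vel": joint speeds; "joint_torque": joint torques, N m; "ee_pos": TCP position; "eef_rot": TCP orientation; "ft_force": force on the tool from outside, world axes, zero at the start; "torque": the same for the moment, N m; "width": finger opening in m; "grip_force": force on a finger pad.
Only numpy, scipy, OpenCV 4.12 (cv2) and the standard library are available. Lean on these libraries where they do the work, as an engineer would, in place of code of your own. Each camera call takes 0.05 s, during which the arm holds its last target. There are 200 camera calls.

### The job

Take the temperature logger (the one with the tall round head) out of the rack and gently push its stem down into the collet on the small bath until its shoulder is fully home on the mouth. Then turn the collet's crank nut clockwise until the jaws grip the stem firmly, without forcing it, and let go. Leave the other things as they are.

Things in the scene. Friction and masses are not known exactly. Their poses are not given: they have to be found in the camera images.
- logger_mid (a point): Middle of the logger's round head (20 mm across, 44 mm tall, thin black band), where it is grasped: 29 mm above the shoulder's underside, 89 mm above the stem's tip, 24 mm above the shoulder's top. It starts upright in one of the rack's three holes, shoulder resting on the rack's top; the only insert with a tall round head. z up along the stem.
- logger: The same logger, one steel piece of about 0.12 kg: head, below it a round shoulder 30 mm across and 5 mm thick, below that a round stem 12 mm across and 60 mm long with a 2 mm chamfered tip. Origin at the centre of the stem's tip, z up along the stem.
- rack: Fixed aluminium block 60 (x) x 200 (y) x 70 mm tall, origin under its centre. Three 17 mm holes in a row along its y axis, at y = -65, 0 and 65 mm, hold three inserts with the same shoulder and stem; grasp the logger with the fingers closing along the rack's x axis, which is clear of the neighbours.
- plug: Blanking plug in another hole of the rack: low mushroom head 36 mm across, top 25 mm above the rack. Origin at its stem's tip. To be left alone.
- well: Thermometer well in another hole of the rack: square head 26 mm wide, 24 mm tall. Origin at its stem's tip. To be left alone.
- bath: Fixed stainless block bath 170 x 170 x 75 mm tall with a black lid disc; origin under its centre on the table, the collet stands on its vertical centre line.
- mouth (a point): Centre of the collet's mouth, the top of a fixed square steel nose 30 mm wide, 117 mm above the table; also the nut's axis. Bore 13.6 mm across with 2 mm chamfer, clear over 60 mm down. A rubber seal drags on the stem's last 15 mm or so, so the logger must be pushed home, with 2 to 8 N; 15 to 20 N shows that the shoulder sits on the mouth. More than 50 N damages the collet.
- collet: Three steel jaws around the bore, 16 to 32 mm below the mouth, inside the crank nut; open at the start, they close on the stem as the nut turns. Origin under the bath's centre; this frame does not move.
- knob_mid (a point): Middle of the crank's upright handle: bare aluminium, round, 18 mm across, revolving freely on its pin, 65 mm from the collet's axis, standing from 102 to 147 mm above the table (this point 128 mm). A 12 mm wide arm under it (88 to 100 mm above the table) joins it to the nut. x points outward along the arm, away from the collet's axis.
- beaker: Glass beaker 68 mm across, 85 mm tall, standing behind the things. To be left alone.
- oil_sample: Amber sample bottle 56 mm across, 120 mm tall. To be left alone.
- jar: Glass jar 60 mm across, 70 mm tall. To be left alone.
- dish: White bowl 80 mm across. To be left alone.
- spanner: Steel spanner 160 mm long lying on the table. To be left alone.
- crank: Crank nut, a steel ring 50 mm across under the nose; origin under the bath's centre, x along the arm. Clockwise seen from above closes the jaws; it stays where left. Steady drag of about 4 N at the handle; after an unknown 0.4 to 1.5 rad the jaws meet the stem and the push climbs, about 1 N per 0.1 rad. Firm when the handle has needed about 7 N; above 9.5 N the stem is crushed.
Things that resemble listed ones, but are neither listed nor needed, are in the scene too. Leave any orange look-alike of the logger alone.

How it is judged:
On the way:
1. the logger is fully home in the collet, shoulder within 2 mm of the mouth (horizontal distance between logger and mouth below 0.003 m and z of logger in the frame of mouth below -0.058 m), for 0.2 s.
At the end, for the whole second after the job is handed in: The logger stands upright in the collet, its shoulder within 2 mm of the mouth and centred within 3 mm, gripped by the three jaws with at least 50 N in all (about 17 N each) and at rest (all of step 1 and contact force between collet and logger above 50 N and angle between logger's own z axis and vertical below 0.05 rad and linear speed of logger below 0.01 m/s); the robot touches nothing.
It fails at once if the stem is crushed: the jaws together press on it with more than 190 N (contact force between collet and logger above 190 N).
It fails at once if the logger presses on the collet's nose and seal with more than 60 N in all before the jaws grip (contact force between bath and logger above 60 N and contact force between collet and logger below 5 N).
It fails at once if another thing is disturbed by more than 25 mm (distance of any of plug, well, beaker, oil_sample, jar, dish, spanner from where it was at the start of the episode above 0.025 m).
It also fails if it takes over 72 s, if anything falls off the work surface, if the arm or the gripper's body presses on something with over 40 N, if the wrist force passes 120 N, or if a joint passes its speed limit or range.

## Working session

There is one attempt and no reset: what is moved stays moved. The work goes in short steps, Python scripts to look and compute and a tool call to move; the robot and the scene stay as the last step left them, time stands still between calls to the robot, and variables do not carry over. Pictures are saved under pics/ and viewed, at most 10 in all, crops included, and the job is handed in when it is done.

Besides the shell and the picture viewer there is one more tool, called after "Emit:" by a JSON object that holds its "op" and its "data". carry_out: Moves the arm, as the interface text tells. Its arguments: {"type":"object","properties":{"moves":{"type":"array","items":{"type":"array","items":{"type":"number"}}},"fingers":{"type":"number"},"force":{"type":"number"}},"required":["moves"]}

```bash
ls; mkdir -p pics; cat > h.py <<'E'
import numpy as np, cv2
from scipy.spatial.transform import Rotation as R
from bench import read_state, viewer, r
def snap(n,f=None):
    c=viewer.camera(n)
    if f: cv2.imwrite('pics/'+f,c['pixels'][:,:,::-1]); np.savez('pics/'+f+'.npz',**c)
    return c
def ray(c,u,v):
    a,b=(u-c['cx'])/c['fx'],(v-c['cy'])/c['fy']
    x,y=a,b
    for _ in range(20):
        k=1+c['k1']*(x*x+y*y); x,y=a/k,b/k
    return np.array([x,y,1.])
def pt(c,u,v,z=None,d=None):
    Q=R.from_quat(c['orientation']).as_matrix(); w=Q@ray(c,u,v); o=np.array(c['xyz'])
    if z is not None: return o+w*(z-o[2])/w[2]
    return o+w*(c['range_z'][int(v),int(u)] if d is None else d)
def proj(c,p):
    q=R.from_quat(c['orientation']).as_matrix().T@(np.array(p)-c['xyz']); x,y=q[:2]/q[2]; k=1+c['k1']*(x*x+y*y)
    return c['fx']*x*k+c['cx'],c['fy']*y*k+c['cy']
def tri(obs):
    A=np.zeros((3,3));b=np.zeros(3)
    for c,u,v in obs:
        w=R.from_quat(c['orientation']).as_matrix()@ray(c,u,v); w/=np.linalg.norm(w); P=np.eye(3)-np.outer(w,w); A+=P;b+=P@np.array(c['xyz'])
    return np.linalg.solve(A,b)
E
python3 - <<'E'
from h import *
for n in ['scene','top']:
    c=snap(n,n+'1.png'); print(n,c['xyz'],R.from_quat(c['orientation']).as_matrix().round(3).tolist(),c['fx'],c['cx'],c['cy'],c['k1'])
print(read_state(), r.finger_overhang)
E
```

```text
pics
scene [1.17998982 0.20583734 0.9765127 ] [[-0.265, 0.753, -0.602], [0.964, 0.196, -0.18], [-0.017, -0.628, -0.778]] 499.82534134138047 314.1489357731554 235.55232181930907 -0.1113010450313889
top [0.3412334  0.00450412 1.36766223] [[-0.017, -0.988, 0.153], [-1.0, 0.02, 0.019], [-0.022, -0.153, -0.988]] 604.1818737303935 319.0790742004874 236.9029123307678 -0.01742421164866244
{'time': 0.1, 'joint_positions': array([-1.12359664,  0.3327853 , -0.06474344,  1.46082887,  0.02161974,
        1.34987095, -0.08851696]), 'joint_vel': array([-4.11375840e-04, -2.06298957e-03,  8.79457435e-05, -2.82718339e-03,
        2.13082979e-04,  1.09291026e-03, -1.07036247e-03]), 'joint_torque': array([ 1.83151133e-03, -6.24537349e+01,  2.47548963e-02, -3.90712631e+01,
       -6.13679155e-02,  3.65968945e-02,  2.73996778e-05]), 'ee_pos': array([0.28278697, 0.55702133, 0.23586178]), 'eef_rot': array([ 2.32722652e-01,  9.72542960e-01, -5.87568348e-04, -1.11108222e-04]), 'ft_force': array([ 0.02334824,  0.30730436, -0.27804314]), 'torque': array([ 0.04155143, -0.0145773 , -0.04950968]), 'grip_force': 0.0, 'width': 0.08682945408761521} 0.014
```

View pics/scene1.png

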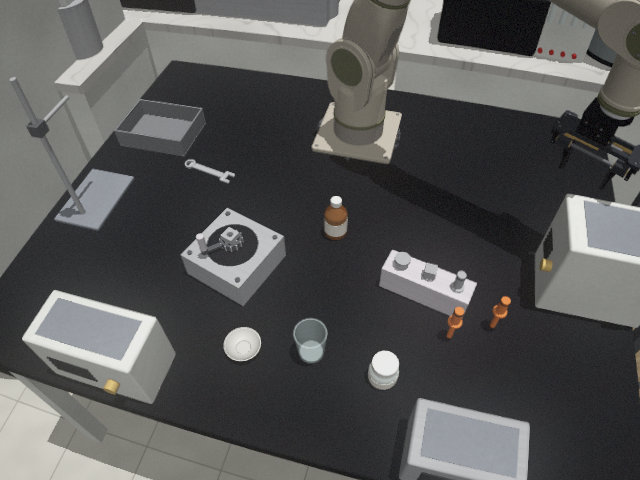

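View pics/top1.png

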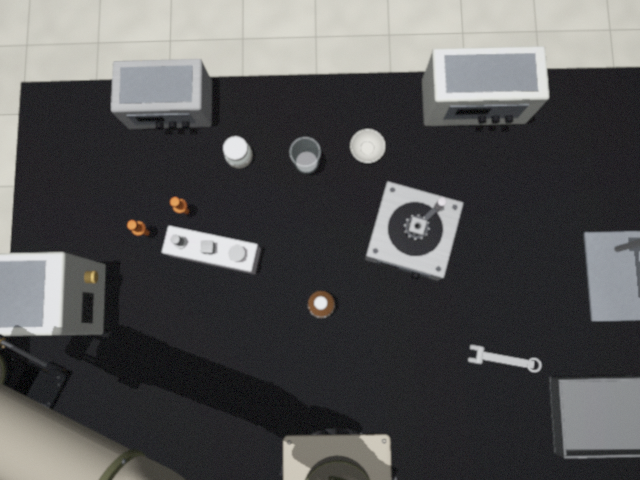

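Candidates: the grey round tall head in the rack at scene (461,278) / top (178,240), and two orange look-alikes at scene (456,320) and (500,311). The other inserts are the square well at scene (430,270) and the mushroom plug at (402,260). The grey one fits, since it stands in the rack and is not orange. I'll confirm it in an enlarged crop.

```bash
python3 - <<'E'
import cv2,numpy as np
s=cv2.imread('pics/scene1.png');t=cv2.imread('pics/top1.png')
f=lambda im,u,v,w,h,k:cv2.resize(im[v:v+h,u:u+w],None,fx=k,fy=k,interpolation=cv2.INTER_CUBIC)
a=np.vstack([np.hstack([f(s,380,240,100,75,4),f(t,160,215,100,75,4)]),np.hstack([f(s,180,205,100,75,4),f(t,370,185,100,75,4)])])
cv2.imwrite('pics/crop1.png',a)
E
```

```text
(no output)
```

View pics/crop1.png

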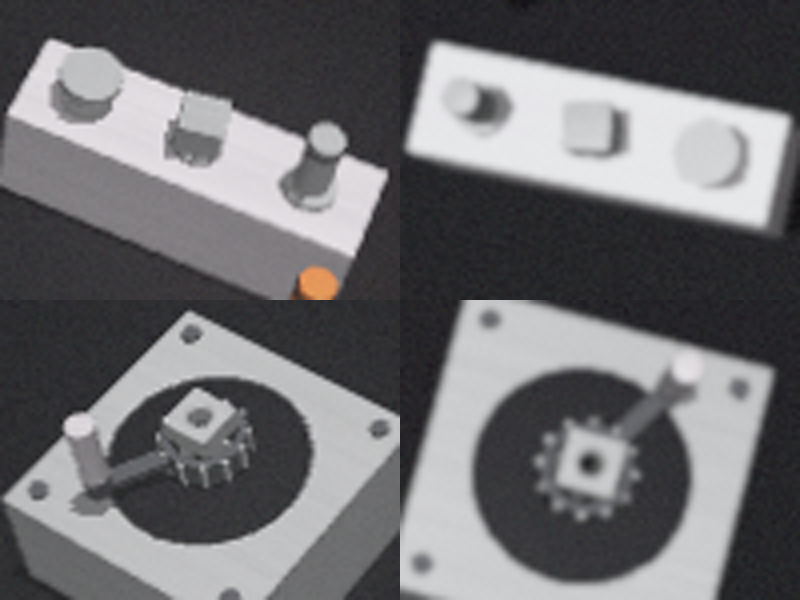

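The crop confirms it. The grey, round, tall head with its shoulder on the rack is at scene (461,273) / top (176,239). The mouth is at scene (230,234) / top (418,226), and the handle top at scene (200,236) / top (442,201).

```bash
cat >> h.py <<'E'
def load(f): return dict(np.load('pics/'+f+'.npz'))
E
python3 - <<'E'
from h import *
s,t=load('scene1.png'),load('top1.png')
for n,a,b,z in [('log',(461.3,273),(175.5,238.5),.119+.0),('mouth',(230.2,234),(417.5,225.4),.117),('knob',(199.7,236.5),(441.6,200.9),.147)]:
    print(n,tri([(s,*a),(t,*b)]).round(4),pt(s,*a,z=z).round(4),pt(t,*b,z=z).round(4))
p=[pt(t,u,v,z=.07) for u,v in[(168.75,225.2),(257.3,244.2),(161.5,252.7)]]
print(p); d=p[0]-p[1];print('rack y dir',np.degrees(np.arctan2(d[1],d[0])))
st=read_state();print(R.from_quat(st['eef_rot']).as_matrix().round(3))
w=viewer.camera('wrist');print(w['xyz']-st['ee_pos'])
Rt=R.from_quat(st['eef_rot']).as_matrix();print(Rt.T@(w['xyz']-st['ee_pos']),(Rt.T@R.from_quat(w['orientation']).as_matrix()).round(3),w['fx'])
E
```

```text
log [0.5372 0.331  0.1206] [0.5358 0.3319 0.119 ] [0.5375 0.3307 0.119 ]
mouth [ 0.5554 -0.1775  0.1139] [ 0.5574 -0.1751  0.117 ] [ 0.5552 -0.178   0.117 ]
knob [ 0.6006 -0.2254  0.1443] [ 0.6024 -0.2236  0.147 ] [ 0.6001 -0.2252  0.147 ]
[array([0.57505819, 0.35897419, 0.07      ]), array([0.52901183, 0.16410727, 0.07      ]), array([0.51450381, 0.37361677, 0.07      ])]
rack y dir 76.70507666313449
[[-0.892  0.453 -0.   ]
 [ 0.453  0.892 -0.001]
 [-0.    -0.001 -1.   ]]
[-0.07150832  0.03527791  0.14747858]
[ 0.0797232  -0.00108893 -0.14748196] [[-0.    -0.956 -0.294]
 [ 1.    -0.     0.   ]
 [-0.    -0.294  0.956]] 411.82410599124245
```

```bash
cat >> h.py <<'E'
def delta(target,yaw):
    "tool-frame shift (units of 40mm) and tool z turn (units of 8deg) to the target with tool y at yaw (deg)"
    s=read_state();M=R.from_quat(s['eef_rot']).as_matrix()
    y0=np.degrees(np.arctan2(M[1,1],M[0,1])); turn=-((yaw-y0+180)%360-180)
    # residual tilt
    want=np.column_stack([np.cross([np.cos(np.radians(yaw)),np.sin(np.radians(yaw)),0],[0,0,-1]),[np.cos(np.radians(yaw)),np.sin(np.radians(yaw)),0],[0,0,-1]])
    rv=np.degrees(R.from_matrix(M.T@want).as_rotvec())/8
    d=np.array(target)-s['ee_pos']
    print('now',s['ee_pos'].round(4),'yaw',y0.round(2),'world d mm',(d*1e3).round(1),'| before-turn units',(M.T@d/.04).round(3),'| turn rv',rv.round(3),'| after-turn units',(want.T@d/.04).round(3),'ft',s['ft_force'].round(2),'t',s['time'])
E
python3 - <<'E'
from h import *
t=load('top1.png')
for u,v in [(75,258),(100,260),(100,330),(60,290),(20,290),(65,330)]: print(u,v,pt(t,u,v).round(3))
delta([.537,.331,.236],-13.3)
E
```

```text
75 258 [0.494 0.521 0.171]
100 260 [0.51  0.536 0.001]
100 330 [0.35  0.522 0.02 ]
60 290 [0.426 0.527 0.218]
20 290 [0.427 0.605 0.219]
65 330 [0.35  0.522 0.2  ]
now [0.2828 0.5571 0.2359] yaw 63.08 world d mm [ 2.542e+02 -2.261e+02  1.000e-01] | before-turn units [-8.225e+00 -2.163e+00  1.000e-03] | turn rv [-6.000e-03  5.000e-03  9.548e+00] | after-turn units [-4.038e+00  7.484e+00 -1.000e-03] ft [-0.37 -0.57  0.25] t 0.15
```

Emit:
{"op": "carry_out", "data": {"moves": [[0,0,-0.8,0,0,0],[0,0,-0.8,0,0,0],[-0.8225,-0.216,0,0,0,0],[-0.8225,-0.216,0,0,0,0],[-0.8225,-0.216,0,0,0,0],[-0.8225,-0.216,0,0,0,0],[-0.8225,-0.216,0,0,0,0],[-0.8225,-0.216,0,0,0,0],[-0.8225,-0.216,0,0,0,0],[-0.8225,-0.216,0,0,0,0],[-0.8225,-0.216,0,0,0,0],[-0.8225,-0.216,0,0,0,0]], "fingers": 87}}

```text
time: 1.65
ee_pos: [0.5378, 0.3305, 0.3003]
eef_rot: [0.233, 0.973, -0.0, -0.0]
ft_force: [1.3, -0.5, -0.7]
width: 0.087
grip_force: 0.0
```

Emit:
{"op": "carry_out", "data": {"moves": [[0,0,0.16,0,0,0.955],[0,0,0.16,0,0,0.955],[0,0,0.16,0,0,0.955],[0,0,0.16,0,0,0.955],[0,0,0.16,0,0,0.955],[0,0,0.16,0,0,0.955],[0,0,0.16,0,0,0.955],[0,0,0.16,0,0,0.955],[0,0,0.16,0,0,0.955],[0,0,0.16,0,0,0.955],[0,0,0,0,0,0],[0,0,0,0,0,0]]}}

```text
time: 3.15
ee_pos: [0.5371, 0.3314, 0.2367]
eef_rot: [0.783, 0.622, 0.0, -0.0]
ft_force: [-0.1, 0.5, -0.2]
width: 0.087
grip_force: 0.0
```

```bash
python3 - <<'E'
from h import *
delta([.537,.331,.236],-13.3)
w=snap('wrist','w1.png'); print(proj(w,[.537,.331,.121]))
E
```

```text
now [0.5371 0.3314 0.2367] yaw -13.14 world d mm [-0.1 -0.4 -0.7] | before-turn units [-0.011 -0.001  0.017] | turn rv [-0.   -0.    0.02] | after-turn units [-0.011 -0.001  0.017] ft [-0.08  0.54 -0.2 ] t 3.15
(np.float64(315.7554562994225), np.float64(244.16143363443027))
```

View pics/w1.png

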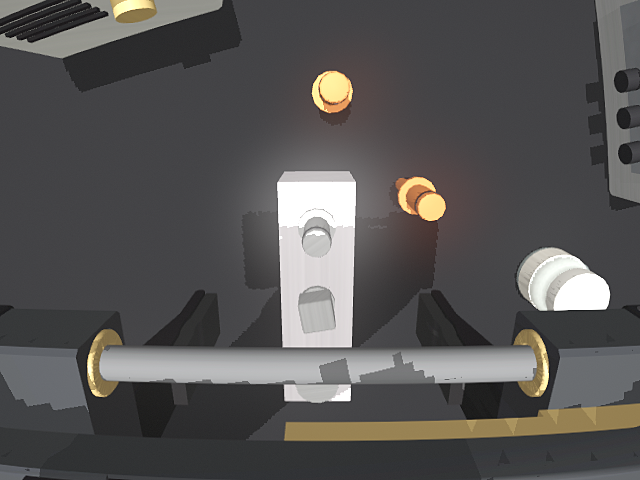

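The wrist view shows the logger head's top centred at about (316,241), with the well at (317,310) and the orange look-alikes well clear of the finger paths.

```bash
python3 - <<'E'
from h import *
w,s,t=load('w1.png'),load('scene1.png'),load('top1.png')
print(pt(w,316,241,z=.121),pt(w,316,241),w['range_z'][241,316],tri([(w,316,241),(s,461.3,273),(t,175.5,238.5)]))
# mask of head top by depth
z=np.array([[pt(w,u,v)[2] for u in range(295,340)] for v in range(220,265)])
v,u=np.where(abs(z-.121)<.004); P=np.array([pt(w,a+295,b+220) for a,b in zip(u,v)]); print(len(P),P.mean(0),P.min(0),P.max(0),u.mean()+295,v.mean()+220)
E
```

```text
[0.5376623  0.33310642 0.121     ] [0.53755128 0.33265055 0.11941175] 0.27610207 [0.53716927 0.33165109 0.11946202]
581 [0.53713447 0.33058798 0.11833397] [0.52749093 0.32088492 0.11702207] [0.5466407  0.33998589 0.12054498] 316.1015490533563 243.50602409638554
```

Emit:
{"op": "carry_out", "data": {"moves": [[0,0,0.8,0,0,0],[0,0,0.8,0,0,0],[0,0,0.8,0,0,0],[0,0,0.8,0,0,0],[0,0,0.365,0,0,0],[0,0,0,0,0,0]]}}

```text
time: 3.95
ee_pos: [0.537, 0.3312, 0.0936]
eef_rot: [0.784, 0.621, -0.001, -0.0]
ft_force: [0.3, 0.2, 0.4]
width: 0.0871
grip_force: 0.0
```

Emit:
{"op": "carry_out", "data": {"moves": [[0,0,0,0,0,0],[0,0,0,0,0,0],[0,0,0,0,0,0],[0,0,0,0,0,0],[0,0,0,0,0,0],[0,0,0,0,0,0]], "fingers": 0, "force": 40}}

```text
time: 4.7
ee_pos: [0.5372, 0.3313, 0.0939]
eef_rot: [0.784, 0.62, 0.0, -0.0]
ft_force: [-0.4, -0.6, 0.2]
width: 0.0351
grip_force: 0.0
```

Emit:
{"op": "carry_out", "data": {"moves": [[0,0,0,0,0,0],[0,0,0,0,0,0],[0,0,0,0,0,0],[0,0,0,0,0,0]]}}

```text
time: 5.2
ee_pos: [0.5371, 0.3314, 0.0939]
eef_rot: [0.784, 0.62, 0.0, -0.0]
ft_force: [0.0, 0.5, -0.2]
width: 0.0193
grip_force: 39.9
```

Emit:
{"op": "carry_out", "data": {"moves": [[0,0,-0.5,0,0,0],[0,0,-0.75,0,0,0],[0,0,-0.8,0,0,0],[0,0,-0.85,0,0,0],[0,0,-0.85,0,0,0],[0,0,0,0,0,0]]}}

```text
time: 5.95
ee_pos: [0.5385, 0.3319, 0.2485]
eef_rot: [0.784, 0.62, 0.003, 0.0]
ft_force: [-0.0, 0.5, -1.5]
width: 0.0191
grip_force: 39.8
```

```bash
python3 - <<'E'
from h import *
delta([.5555,-.1775,.244],43.5); print(read_state()['width'],read_state()['grip_force'])
E
```

```text
now [0.5385 0.3319 0.2485] yaw -13.34 world d mm [  17.  -509.4   -4.5] | before-turn units [-12.293   3.35    0.065] | turn rv [ 0.045 -0.018 -7.104] | after-turn units [-9.529 -8.458  0.113] ft [-0.03  0.55 -1.47] t 5.95
0.019074619780693542 39.84867857025165
```

Emit:
{"op": "carry_out", "data": {"moves": [[-0.5,0.136,0,0,0,0],[-0.84,0.23,0,0,0,0],[-0.84,0.23,0,0,0,0],[-0.84,0.23,0,0,0,0],[-0.84,0.23,0,0,0,0],[-0.84,0.23,0,0,0,0],[-0.84,0.23,0,0,0,0],[-0.84,0.23,0,0,0,0],[-0.84,0.23,0,0,0,0],[-0.84,0.23,0,0,0,0],[-0.84,0.23,0,0,0,0],[-0.84,0.23,0,0,0,0],[-0.84,0.23,0,0,0,0],[-0.84,0.23,0,0,0,0],[-0.84,0.224,0,0,0,0]]}}

```text
time: 7.82
ee_pos: [0.5529, -0.1791, 0.243]
eef_rot: [0.785, 0.62, -0.001, -0.001]
ft_force: [0.5, 0.4, -0.4]
width: 0.0193
grip_force: 39.8
```

Emit:
{"op": "carry_out", "data": {"moves": [[0,0,0,0,0,-0.888],[0,0,0,0,0,-0.888],[0,0,0,0,0,-0.888],[0,0,0,0,0,-0.888],[0,0,0,0,0,-0.888],[0,0,0,0,0,-0.888],[0,0,0,0,0,-0.888],[0,0,0,0,0,-0.888],[0,0,0,0,0,0],[0,0,0,0,0,0]]}}

```text
time: 9.07
ee_pos: [0.5538, -0.1773, 0.2435]
eef_rot: [0.396, 0.918, -0.0, -0.0]
ft_force: [0.5, -0.8, -1.1]
width: 0.019
grip_force: 39.8
```

```bash
python3 - <<'E'
from h import *
delta([.5555,-.1775,.244],43.5)
for n in ['wrist','scene','top']: c=snap(n,n+'2.png'); print(n,proj(c,[.5555,-.1775,.117]),proj(c,[.5555,-.1775,.16]))
w=load('wrist2.png')['pixels'][:,:,::-1]; s=load('scene2.png')['pixels'][:,:,::-1];t=load('top2.png')['pixels'][:,:,::-1]
f=lambda im,u,v,ww,h,k:cv2.resize(im[v:v+h,u:u+ww],None,fx=k,fy=k,interpolation=cv2.INTER_CUBIC)
cv2.imwrite('pics/crop2.png',np.hstack([f(w,240,150,200,300,2),f(s,180,160,80,120,5)]))
E
```

```text
now [ 0.5538 -0.1773  0.2435] yaw 43.31 world d mm [ 1.7 -0.2  0.5] | before-turn units [-0.031  0.027 -0.013] | turn rv [-0.003 -0.005 -0.024] | after-turn units [-0.031  0.027 -0.013] ft [ 0.52 -0.84 -1.06] t 9.075
wrist (np.float64(319.8356993859439), np.float64(240.32954907563627)) (np.float64(320.2409604789811), np.float64(260.75622830456075))
scene (np.float64(229.51600301913402), np.float64(233.14234372862825)) (np.float64(226.5787702204298), np.float64(220.61277251415677))
top (np.float64(417.2379320059191), np.float64(225.26332622117164)) (np.float64(420.18136416104113), np.float64(221.6154125202914))
```

View pics/crop2.png

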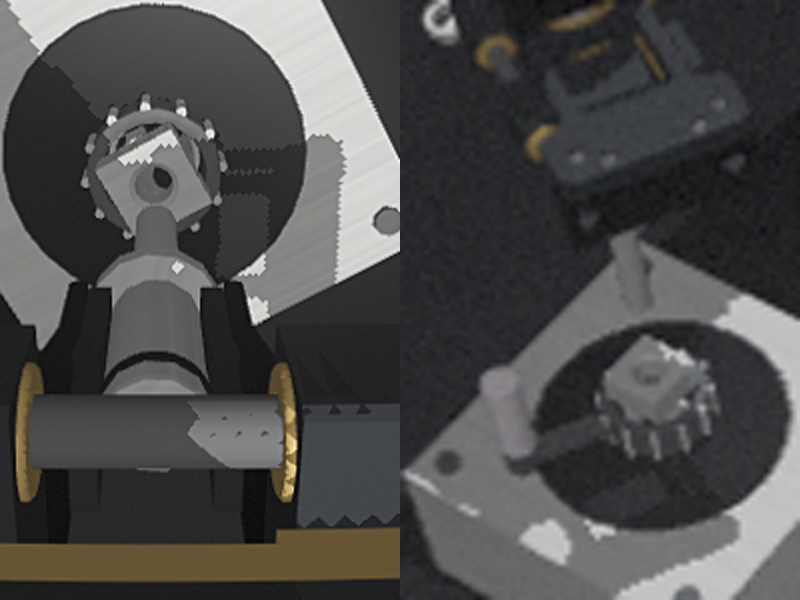

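The wrist crop shows the bore at wrist (317,241) and the stem tip just below it at about (318,253). I'll enlarge that area and overlay the expected outlines.

```bash
python3 - <<'E'
from h import *
w=load('wrist2.png');k=8
im=cv2.resize(w['pixels'][215:285,270:365,::-1],None,fx=k,fy=k,interpolation=cv2.INTER_CUBIC)
st=read_state();M=R.from_quat(st['eef_rot']).as_matrix();tip=st['ee_pos']+M@[0,0,.084];print(tip)
def circ(c,rad,col,ax=None):
    a=np.linspace(0,2*np.pi,60);P=[proj(w,c+rad*np.array([np.cos(x),np.sin(x),0])) for x in a]
    cv2.polylines(im,[np.int32([((u-270+.5)*k,(v-215+.5)*k) for u,v in P])],True,col,1)
circ(tip,.004,(0,255,0));circ(tip+[0,0,.002],.006,(0,255,0))
circ(pt(w,316.8,240.8,z=.117),.0088,(0,0,255)); print(pt(w,316.8,240.8,z=.117))
cv2.imwrite('pics/crop3.png',im)
E
```

```text
[ 0.55436041 -0.17687087  0.15976484]
[ 0.55420079 -0.17919175  0.117     ]
```

View pics/crop3.png

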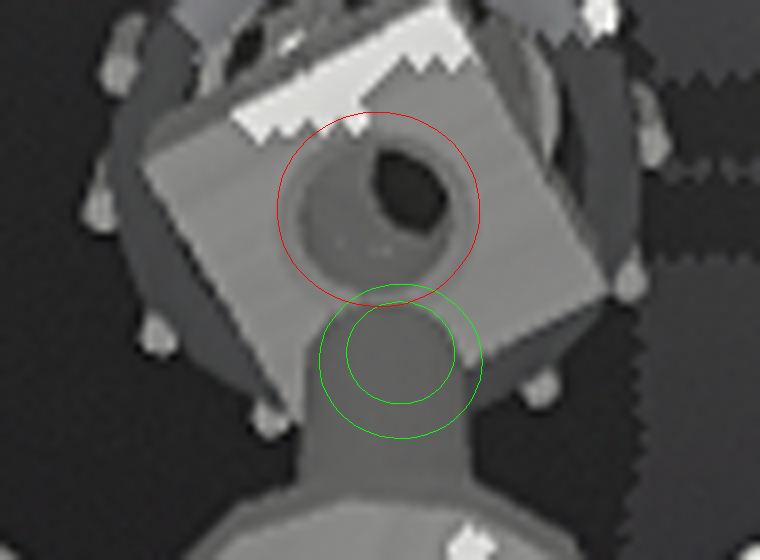

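```bash
python3 - <<'E'
from h import *
w=load('wrist2.png');st=read_state();M=R.from_quat(st['eef_rot']).as_matrix()
tip=pt(w,318,258.5,z=.1598);m=pt(w,316.5,241.1,z=.117);print(tip,m,'tool mm',(M.T@(m-tip)*1e3))
a=pt(w,316,241);print(a, [pt(w,u,v)[2].round(4) for u,v in [(300,238),(340,250),(332,230)]])
s,t=load('scene1.png'),load('top1.png')
print(tri([(s,230.2,234),(t,417.5,225.4),(w,316.5,241.1)]))
E
```

```text
[ 0.55360712 -0.17743223  0.1598    ] [ 0.55419807 -0.17949259  0.117     ] tool mm [-1.91402814 -0.98114106 42.79962828]
[ 0.5658046  -0.19262808  0.05752605] [np.float64(0.1166), np.float64(0.1161), np.float64(0.1165)]
[ 0.55507439 -0.17849576  0.11358033]
```

Emit:
{"op": "carry_out", "data": {"moves": [[-0.048,-0.025,0.2,0,0,0],[0,0,0.35,0,0,0],[0,0,0.3,0,0,0],[0,0,0,0,0,0],[0,0,0,0,0,0]]}}

```text
time: 9.85
ee_pos: [0.5553, -0.1788, 0.21]
eef_rot: [0.395, 0.919, 0.0, 0.0]
ft_force: [0.6, 0.1, 0.0]
width: 0.0186
grip_force: 39.8
```

```bash
python3 - <<'E'
from h import *
w=snap('wrist','w3.png');k=8
delta([.5538,-.179,.201],43.5)
im=cv2.resize(w['pixels'][215:285,270:365,::-1],None,fx=k,fy=k,interpolation=cv2.INTER_CUBIC)
cv2.imwrite('pics/crop4.png',im)
E
```

```text
now [ 0.5554 -0.1789  0.2103] yaw 43.51 world d mm [-1.6 -0.1 -9.3] | before-turn units [ 0.027 -0.031  0.233] | turn rv [0.003 0.004 0.002] | after-turn units [ 0.027 -0.031  0.233] ft [-0.43  0.32 -0.85] t 9.9
```

View pics/crop4.png

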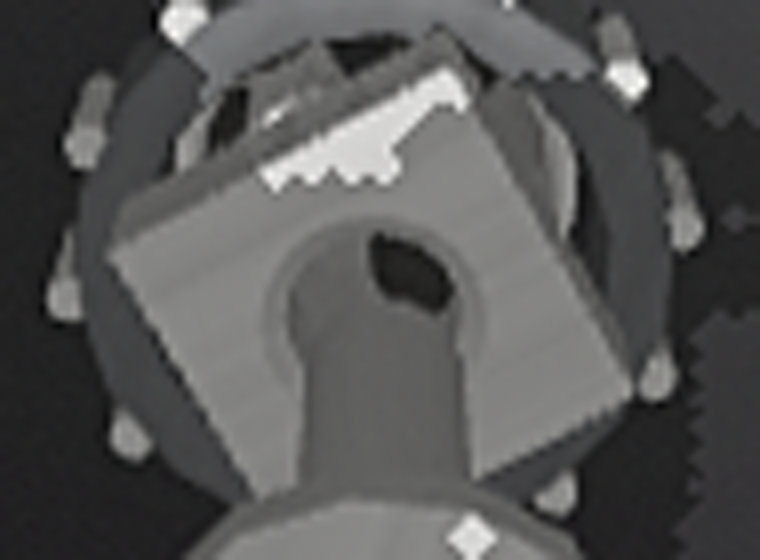

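```bash
python3 - <<'E'
from h import *
w=load('w3.png');st=read_state();M=R.from_quat(st['eef_rot']).as_matrix()
for z in (.115,.117):
  tip=pt(w,317.8,258.5,z=.126);m=pt(w,316.4,255.1,z=z);print(tip,m,'tool mm',(M.T@(m-tip)*1e3))
E
```

```text
[ 0.55515689 -0.17915687  0.126     ] [ 0.55560389 -0.18086669  0.115     ] tool mm [-1.5423493  -0.85744512 11.00042   ]
[ 0.55515689 -0.17915687  0.126     ] [ 0.55514645 -0.18037878  0.117     ] tool mm [-0.87453323 -0.85243994  9.00009484]
```

Emit:
{"op": "carry_out", "data": {"moves": [[-0.025,-0.021,0.1,0,0,0],[0,0,0.1,0,0,0],[0,0,0.1,0,0,0],[0,0,0.05,0,0,0],[0,0,0.0,0,0,0]]}}

```text
time: 10.52
ee_pos: [0.5552, -0.1801, 0.1957]
eef_rot: [0.395, 0.919, 0.0, -0.0]
ft_force: [-0.8, -0.7, -0.7]
width: 0.0191
grip_force: 39.8
```

Emit:
{"op": "carry_out", "data": {"moves": [[0,0,0.15,0,0,0],[0,0,0.2,0,0,0],[0,0,0.2,0,0,0],[0,0,0.2,0,0,0],[0,0,0,0,0,0]]}}

```text
time: 11.15
ee_pos: [0.5549, -0.1801, 0.1651]
eef_rot: [0.395, 0.919, -0.0, -0.001]
ft_force: [0.2, 0.3, -0.7]
width: 0.0187
grip_force: 39.9
```

Tip is about 36 mm in with no load; 24 mm left.

Emit:
{"op": "carry_out", "data": {"moves": [[0,0,0.15,0,0,0],[0,0,0.15,0,0,0],[0,0,0.1,0,0,0],[0,0,0,0,0,0]]}}

```text
time: 11.65
ee_pos: [0.5551, -0.1799, 0.1494]
eef_rot: [0.395, 0.919, 0.0, -0.0]
ft_force: [-0.3, 1.2, -2.4]
width: 0.0189
grip_force: 39.9
```

Emit:
{"op": "carry_out", "data": {"moves": [[0,0,0.05,0,0,0],[0,0,0.05,0,0,0],[0,0,0,0,0,0]]}}

```text
time: 12.02
ee_pos: [0.5554, -0.1801, 0.1461]
eef_rot: [0.395, 0.919, 0.0, 0.0]
ft_force: [-1.1, 1.7, 0.6]
width: 0.019
grip_force: 39.9
```

Emit:
{"op": "carry_out", "data": {"moves": [[0,0,0.05,0,0,0],[0,0,0,0,0,0]]}}

```text
time: 12.28
ee_pos: [0.5553, -0.18, 0.1439]
eef_rot: [0.395, 0.919, 0.0, 0.0]
ft_force: [-1.1, 2.8, 0.3]
width: 0.0188
grip_force: 39.9
```

Emit:
{"op": "carry_out", "data": {"moves": [[0,0,0.04,0,0,0],[0,0,0,0,0,0]]}}

```text
time: 12.52
ee_pos: [0.5553, -0.18, 0.1422]
eef_rot: [0.395, 0.919, 0.0, -0.0]
ft_force: [-0.5, 1.5, 1.2]
width: 0.019
grip_force: 39.9
```

Emit:
{"op": "carry_out", "data": {"moves": [[0,0,0.03,0,0,0],[0,0,0,0,0,0]]}}

```text
time: 12.78
ee_pos: [0.5553, -0.1801, 0.1411]
eef_rot: [0.395, 0.919, 0.0, 0.0]
ft_force: [0.2, 2.6, 2.1]
width: 0.0192
grip_force: 39.9
```

Emit:
{"op": "carry_out", "data": {"moves": [[0,0,0.03,0,0,0],[0,0,0,0,0,0]]}}

```text
time: 13.02
ee_pos: [0.5554, -0.1801, 0.1409]
eef_rot: [0.395, 0.919, 0.0, 0.0]
ft_force: [-5.8, 3.8, 12.3]
width: 0.0187
grip_force: 40.0
```

Emit:
{"op": "carry_out", "data": {"moves": [[0,0,0.03,0,0,0],[0,0,0,0,0,0]]}}

```text
time: 13.28
ee_pos: [0.5554, -0.1801, 0.1408]
eef_rot: [0.395, 0.919, 0.001, 0.0]
ft_force: [-9.9, 4.9, 22.7]
width: 0.0189
grip_force: 40.1
```

Seated: z stopped at 0.1408 with 22.7 N. Relax, release and rise.

Emit:
{"op": "carry_out", "data": {"moves": [[0,0,-0.05,0,0,0],[0,0,0,0,0,0]]}}

```text
time: 13.52
ee_pos: [0.5553, -0.1801, 0.1409]
eef_rot: [0.395, 0.919, 0.0, -0.0]
ft_force: [-2.8, 2.2, 6.3]
width: 0.0189
grip_force: 40.0
```

Emit:
{"op": "carry_out", "data": {"moves": [[0,0,0,0,0,0],[0,0,0,0,0,0],[0,0,0,0,0,0],[0,0,0,0,0,0],[0,0,0,0,0,0]], "fingers": 50}}

```text
time: 14.15
ee_pos: [0.5553, -0.1802, 0.1407]
eef_rot: [0.395, 0.919, -0.0, 0.0]
ft_force: [-0.4, -0.3, 0.2]
width: 0.0491
grip_force: 0.0
```

Emit:
{"op": "carry_out", "data": {"moves": [[0,0,-0.2,0,0,0],[0,0,-0.5,0,0,0],[0,0,-0.6,0,0,0],[0,0,-0.6,0,0,0],[0,0,-0.6,0,0,0],[0,0,0,0,0,0]]}}

```text
time: 14.9
ee_pos: [0.5562, -0.1805, 0.243]
eef_rot: [0.395, 0.919, 0.001, 0.002]
ft_force: [0.4, -0.7, -0.2]
width: 0.0503
grip_force: 0.0
```

```bash
python3 - <<'E'
from h import *
delta([.6,-.2274,.24],43.5)
w=snap('wrist','w4.png')
print(proj(w,[.6,-.2274,.147]))
cv2.imwrite('pics/crop5.png',w['pixels'][:,:,::-1])
E
```

```text
now [ 0.5562 -0.1805  0.243 ] yaw 43.51 world d mm [ 43.8 -46.9  -3. ] | before-turn units [-1.603 -0.012  0.08 ] | turn rv [0.017 0.021 0.001] | after-turn units [-1.604 -0.012  0.076] ft [ 0.45 -0.73 -0.21] t 14.9
(np.float64(317.18283007599223), np.float64(342.39325315895763))
```

View pics/crop5.png

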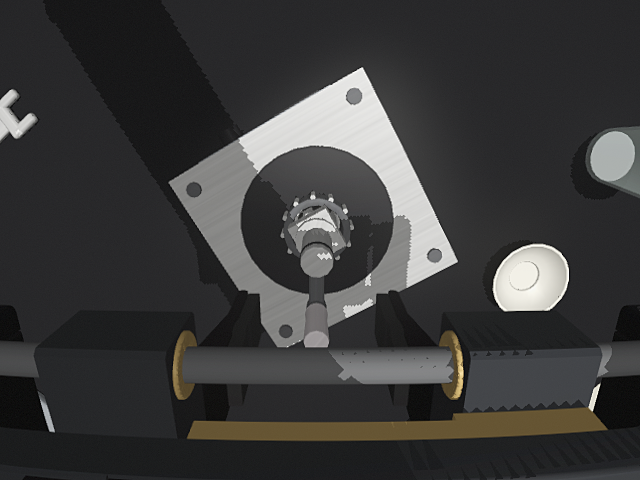

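The wrist view shows the logger standing in the collet, with its head at (317,261). The handle top is at (316,340), in line as computed, so I'll go over it.

Emit:
{"op": "carry_out", "data": {"moves": [[-0.5,-0.004,0,0,0,0],[-0.6,-0.004,0,0,0,0],[-0.5,-0.004,0,0,0,0],[0,0,0.6,0,0,0],[0,0,0.8,0,0,0],[0,0,0.8,0,0,0],[0,0,0.5,0,0,0],[0,0,0.2,0,0,0],[0,0,0,0,0,0]]}}

```text
time: 16.08
ee_pos: [0.5991, -0.2269, 0.1248]
eef_rot: [0.395, 0.919, -0.0, -0.0]
ft_force: [0.4, -0.4, 0.4]
width: 0.05
grip_force: 0.0
```

Emit:
{"op": "carry_out", "data": {"moves": [[0,0,0,0,0,0],[0,0,0,0,0,0],[0,0,0,0,0,0],[0,0,0,0,0,0],[0,0,0,0,0,0],[0,0,0,0,0,0]], "fingers": 0, "force": 15}}

```text
time: 16.82
ee_pos: [0.5991, -0.2269, 0.1248]
eef_rot: [0.395, 0.919, 0.0, 0.0]
ft_force: [-0.1, -0.6, 1.6]
width: 0.016
grip_force: 15.0
```

```bash
cat >> h.py <<'E'
C=np.array([.5554,-.1801])
def crank():
    s=read_state();M=R.from_quat(s['eef_rot']).as_matrix();p=s['ee_pos'][:2]-C;a=np.arctan2(p[1],p[0]);f=s['ft_force']
    t=np.array([np.sin(a),-np.cos(a)])   # clockwise
    print('ang',np.degrees(a).round(2),'rad %.1f mm'%(1e3*np.hypot(*p)),'yaw-90-ang',(np.degrees(np.arctan2(M[1,1],M[0,1]))-90-np.degrees(a)).round(1),'push',(-f[:2]@t).round(2),'radial',(f[:2]@p/np.hypot(*p)).round(2),'fz',f[2].round(2),'ty',(M[:2,1]@t).round(2),'xr',(M[:2,0]@p).round(3),s['width'].round(4),s['joint_positions'].round(2))
E
python3 -c "from h import *;crank()"
```

```text
Traceback (most recent call last):
  File "h.py", line 40, in crank
    print('ang',np.degrees(a).round(2),'rad %.1f mm'%(1e3*np.hypot(*p)),'yaw-90-ang',(np.degrees(np.arctan2(M[1,1],M[0,1]))-90-np.degrees(a)).round(1),'push',(-f[:2]@t).round(2),'radial',(f[:2]@p/np.hypot(*p)).round(2),'fz',f[2].round(2),'ty',(M[:2,1]@t).round(2),'xr',(M[:2,0]@p).round(3),s['width'].round(4),s['joint_positions'].round(2))
                                                                                                                                                                                                                                                                                                  ^^^^^^^^^^^^^^^^
AttributeError: 'float' object has no attribute 'round'
```

Emit:
{"op": "carry_out", "data": {"moves": [[0.004,-0.1134,0,0,0,0.5],[0.004,-0.1134,0,0,0,0.5],[0.004,-0.1134,0,0,0,0.5],[0.004,-0.1134,0,0,0,0.5],[0,0,0,0,0,0]]}}

```text
time: 17.45
ee_pos: [0.5849, -0.2369, 0.1249]
eef_rot: [0.518, 0.855, 0.0, 0.0]
ft_force: [2.7, 0.8, -0.3]
width: 0.0161
grip_force: 14.9
```

```bash
sed -i "s/s\['width'\].round(4)/round(s['width'],4)/" h.py; python3 -c "from h import *;crank()"
```

```text
ang -62.55 rad 64.0 mm yaw-90-ang 0.1 push 2.79 radial 0.55 fz -0.26 ty -1.0 xr -0.064 0.0161 [-0.09  0.46  0.53  1.6  -0.25  1.14  0.98]
```

Emit:
{"op": "carry_out", "data": {"moves": [[0.004,-0.1134,0,0,0,0.5],[0.004,-0.1134,0,0,0,0.5]]}}

```text
time: 17.7
ee_pos: [0.5768, -0.2405, 0.1249]
eef_rot: [0.577, 0.817, 0.001, 0.001]
ft_force: [4.3, 1.4, -1.5]
width: 0.0162
grip_force: 14.9
```

Emit:
{"op": "carry_out", "data": {"moves": [[0.002,-0.0567,0,0,0,0.25],[0.002,-0.0567,0,0,0,0.25],[0.002,-0.0567,0,0,0,0.25]]}}

```text
time: 18.08
ee_pos: [0.5696, -0.2427, 0.1249]
eef_rot: [0.619, 0.785, 0.0, 0.0]
ft_force: [4.9, 1.0, 1.2]
width: 0.0165
grip_force: 14.9
```

```bash
python3 -c "from h import *;crank()"
```

```text
ang -77.21 rad 64.2 mm yaw-90-ang 0.7 push 4.98 radial 0.11 fz 1.21 ty -1.0 xr -0.064 0.0165 [-0.13  0.45  0.59  1.64 -0.27  1.14  0.76]
```

Emit:
{"op": "carry_out", "data": {"moves": [[0.002,-0.0567,0,0,0,0.25],[0.002,-0.0567,0,0,0,0.25]]}}

```text
time: 18.32
ee_pos: [0.5649, -0.2437, 0.1248]
eef_rot: [0.647, 0.763, 0.0, 0.0]
ft_force: [4.7, 1.2, 1.2]
width: 0.0162
grip_force: 14.9
```

```bash
python3 -c "from h import *;crank()"
```

```text
ang -81.46 rad 64.3 mm yaw-90-ang 0.9 push 4.79 radial -0.5 fz 1.21 ty -1.0 xr -0.064 0.0162 [-0.14  0.44  0.6   1.65 -0.27  1.13  0.7 ]
```

Emit:
{"op": "carry_out", "data": {"moves": [[0.002,-0.0567,0,0,0,0.25],[0.002,-0.0567,0,0,0,0.25]]}}

```text
time: 18.58
ee_pos: [0.5604, -0.2443, 0.1248]
eef_rot: [0.673, 0.74, 0.0, 0.0]
ft_force: [5.1, 1.1, 0.8]
width: 0.0162
grip_force: 14.9
```

```bash
python3 -c "from h import *;crank()"
```

```text
ang -85.54 rad 64.4 mm yaw-90-ang 0.9 push 5.14 radial -0.74 fz 0.78 ty -1.0 xr -0.064 0.0162 [-0.15  0.44  0.62  1.66 -0.27  1.13  0.64]
```

Emit:
{"op": "carry_out", "data": {"moves": [[0.002,-0.0567,0,0,0,0.25],[0.002,-0.0567,0,0,0,0.25],[0.002,-0.0567,0,0,0,0.25]]}}

```text
time: 18.95
ee_pos: [0.5537, -0.2445, 0.1249]
eef_rot: [0.711, 0.703, 0.0, 0.0]
ft_force: [5.3, -0.2, 0.9]
width: 0.0162
grip_force: 14.9
```

```bash
python3 -c "from h import *;crank()"
```

```text
ang -91.51 rad 64.4 mm yaw-90-ang 0.9 push 5.33 radial 0.01 fz 0.92 ty -1.0 xr -0.064 0.0162 [-0.17  0.43  0.64  1.68 -0.28  1.13  0.54]
```

Emit:
{"op": "carry_out", "data": {"moves": [[0.002,-0.0567,0,0,0,0.25],[0.002,-0.0567,0,0,0,0.25]]}}

```text
time: 19.2
ee_pos: [0.5492, -0.2443, 0.1249]
eef_rot: [0.735, 0.678, 0.0, 0.0]
ft_force: [6.1, 0.3, -0.4]
width: 0.0162
grip_force: 14.9
```

```bash
python3 -c "from h import *;crank()"
```

```text
ang -95.48 rad 64.5 mm yaw-90-ang 0.9 push 6.06 radial -0.92 fz -0.44 ty -1.0 xr -0.064 0.0162 [-0.18  0.42  0.66  1.69 -0.28  1.12  0.48]
```

Emit:
{"op": "carry_out", "data": {"moves": [[0.002,-0.0567,0,0,0,0.25],[0.002,-0.0567,0,0,0,0.25]]}}

```text
time: 19.45
ee_pos: [0.5448, -0.2438, 0.1249]
eef_rot: [0.758, 0.652, 0.0, 0.001]
ft_force: [6.3, -0.2, -0.7]
width: 0.0164
grip_force: 14.9
```

```bash
python3 -c "from h import *;crank()"
```

```text
ang -99.44 rad 64.6 mm yaw-90-ang 0.8 push 6.28 radial -0.88 fz -0.7 ty -1.0 xr -0.065 0.0164 [-0.19  0.41  0.68  1.7  -0.28  1.12  0.41]
```

Emit:
{"op": "carry_out", "data": {"moves": [[0.001,-0.0425,0,0,0,0.19],[0.001,-0.0425,0,0,0,0.19]]}}

```text
time: 19.7
ee_pos: [0.5415, -0.2432, 0.1249]
eef_rot: [0.775, 0.632, 0.0, 0.001]
ft_force: [7.2, -0.5, -0.9]
width: 0.016
grip_force: 14.9
```

```bash
python3 -c "from h import *;crank()"
```

```text
ang -102.39 rad 64.6 mm yaw-90-ang 0.7 push 7.12 radial -1.04 fz -0.93 ty -1.0 xr -0.065 0.016 [-0.2   0.41  0.69  1.71 -0.28  1.12  0.36]
```

Emit:
{"op": "carry_out", "data": {"moves": [[0.001,-0.0425,0,0,0,0.19],[0,0,0,0,0,0]]}}

```text
time: 19.95
ee_pos: [0.5398, -0.2428, 0.1249]
eef_rot: [0.783, 0.622, 0.0, 0.001]
ft_force: [6.4, -0.4, -0.1]
width: 0.016
grip_force: 14.9
```

```bash
python3 -c "from h import *;crank();crank()"
```

```text
ang -103.97 rad 64.7 mm yaw-90-ang 0.8 push 6.31 radial -1.16 fz -0.07 ty -1.0 xr -0.065 0.016 [-0.21  0.41  0.69  1.72 -0.28  1.12  0.34]
ang -103.97 rad 64.7 mm yaw-90-ang 0.8 push 6.31 radial -1.16 fz -0.07 ty -1.0 xr -0.065 0.016 [-0.21  0.41  0.69  1.72 -0.28  1.12  0.34]
```

Emit:
{"op": "carry_out", "data": {"moves": [[0.001,-0.0425,0,0,0,0.19],[0.001,-0.0425,0,0,0,0.19]]}}

```text
time: 20.2
ee_pos: [0.5367, -0.242, 0.1249]
eef_rot: [0.8, 0.6, 0.0, 0.001]
ft_force: [8.0, -1.3, -0.8]
width: 0.016
grip_force: 14.9
```

```bash
python3 -c "from h import *;crank()"
```

```text
ang -106.79 rad 64.7 mm yaw-90-ang 0.6 push 8.05 radial -1.09 fz -0.81 ty -1.0 xr -0.065 0.016 [-0.22  0.4   0.71  1.73 -0.29  1.12  0.29]
```

Emit:
{"op": "carry_out", "data": {"moves": [[0,0,0,0,0,0],[0,0,0,0,0,0],[0,0,0,0,0,0],[0,0,0,0,0,0],[0,0,0,0,0,0]], "fingers": 45}}

```text
time: 20.82
ee_pos: [0.5362, -0.2416, 0.1247]
eef_rot: [0.799, 0.601, -0.0, -0.0]
ft_force: [0.1, -0.3, -0.5]
width: 0.0442
grip_force: 0.0
```

Emit:
{"op": "carry_out", "data": {"moves": [[0,0,-0.3,0,0,0],[0,0,-0.7,0,0,0],[0,0,-0.8,0,0,0],[0,0,-0.8,0,0,0],[0,0,-0.5,0,0,0],[0,0,0,0,0,0],[0,0,0,0,0,0]]}}

```text
time: 21.7
ee_pos: [0.536, -0.2414, 0.2482]
eef_rot: [0.799, 0.601, -0.0, -0.0]
ft_force: [0.0, 0.1, -0.3]
width: 0.0446
grip_force: 0.0
```

```bash
python3 - <<'E'
from h import *
w=snap('wrist','w5.png')
for n in ['scene']: s=snap(n,n+'5.png')
im=np.hstack([w['pixels'][100:400,120:520],cv2.resize(s['pixels'][180:300,160:320],(400,300))])[:,:,::-1]
cv2.imwrite('pics/end.png',im); print(read_state()['ft_force'],read_state()['ee_pos'])
E
```

```text
[ 0.25215817  0.30986826 -0.5781182 ] [ 0.53586626 -0.24134026  0.2477871 ]
```

View pics/end.png

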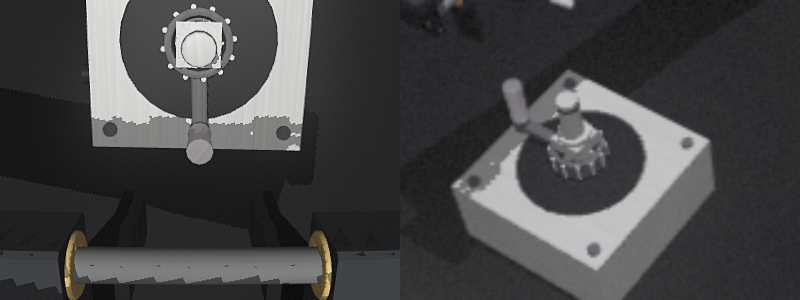

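The final pictures show the logger upright on the nose (wrist crop (200,48), scene crop (568,100)). The crank has been turned to crop (200,150) and the gripper is clear. Handing in.

```bash
python3 -c "from bench import r;print(r.close_job())"
```

```text
the job is handed in; nothing more can be done
None
```

I handed the job in with the logger pushed fully home in the collet (22.7 N at the stop). The crank was turned until the handle needed about 8 N, and the gripper was released and clear. The hand-in returned no verdict, and I could not measure the jaw grip directly.

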